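Stow the hex driver and the setting gauge in the foam caddy

TASK

Put the hex driver and the T-shaped setting gauge away in their matching cutouts in the sloping foam caddy. Press each one down fully home, so that its underside sits flat on the bottom of its cutout, and let go of it. Leave the loose things around the work where they are.

Things in the scene. Friction and masses are not known exactly. Their poses are not given: they have to be found in the camera images.
- hex_driver: Hex driver lying flat on the table, 146 mm long, 30 g. Origin: underside, middle of its length; y runs along it towards the handle, z up. Handle (take it across its width): 18 mm wide and high, y = +2 to +73 mm. Thin shaft: 4 mm thick, to y = -73 mm, axis 9 mm above the underside.
- gauge: Aluminium T-shaped setting gauge lying flat on the table, 22 mm high, 90 g. Origin: underside, middle of the crossbar. Crossbar: x -9 to +9, y -40 to +40 mm. Stem: 18 mm wide, from the crossbar to x = -49 mm; take it across the stem's width. z up. Centre of mass at about x = -10 mm.
- foam: Grey foam insert (black under-layer), 160 x 200 mm, held at a 30 degree slope by the caddy, low edge towards -x. Origin: centre of its face; x up the slope, y across it, z square out of the face. Cutouts are 9 mm deep, square to the face, 2.5 mm wider than the part on each side (4 mm at the driver's ends and shaft). Stowed in it and fixed: a scalpel (flush) and a specimen chuck (19 mm proud).
- driver_seat (a point): Bottom of the hex driver's keyhole-shaped cutout, 9 mm below the foam's face, where the driver's origin comes when it is home; axes as the foam's. Home, the driver's own axes match these (handle towards +y) and its handle stands 9 mm proud of the face. At (40, 0, -9) mm in the foam's frame.
- gauge_seat (a point): Bottom of the T-shaped cutout, 9 mm below the foam's face, where the gauge's origin comes when it is home; axes as the foam's. Home, the gauge's own axes match these (stem down the slope) and it stands 13 mm proud of the face. At (-2, -42, -9) mm in the foam's frame.
- chuck_round: Bystander: small round specimen chuck, 29 x 37 x 28 mm, loose on the table near the parts; origin centre of underside.
- coverslip_box: Bystander: small flat carton, 53 x 52 x 18 mm, loose on the table behind the work; origin centre of underside.
- caddy: Sheet-metal stand of the foam, fixed to the table. Origin at table height under the centre of the foam's face, which is 72 mm up. Soft springy bulges of foam on the cutouts' walls reach 1.5 mm a side into the part's outline: a part merely laid in stops about 4 mm short of the bottom and must be pressed straight in with roughly 3 to 8 N until it meets the firm bottom; then it stays.
Not all that is in view belongs to the job. There is more than one size of the hex_driver; the job needs the larger.

How it is judged:
By the outcome, as a careful person would: the job done as asked, in the order asked, and still so for the second after the job is handed in, with the robot touching nothing.
It also fails if it takes over 51 s, if anything falls off the work surface, if the arm or the gripper's body presses on something with over 40 N, if the wrist force passes 120 N, or if a joint passes its speed limit or range.

ROBOT

A 6-joint arm with a two-finger parallel gripper is mounted at the origin on a cart in front of the work surface, level with it; the furniture and walls round the work are solid. World frame = base frame: x ahead of the robot, y to its left, z up, the work surface at z = 0. Lengths are in mm, angles in rad, forces in N, time in s.
With the tool pointing down it reaches from about 275 to 1000 mm from the base axis. Payload 8.4 kg.
Tool frame: the origin (TCP) lies midway between the tips of the shut fingers; the grasp point (between the pads) lies 19 mm behind it; z points along the fingers, y is the line along which they close (so a half turn about z gives the same grasp; the last joint's range is limited). The gripper opens to 85 mm and grips with 20 to 120 N. Pads are 22 mm wide; open, the fingers measure 114 mm over their backs; the gripper's body (76 mm by 85 mm) begins 54 mm behind the grasp point. The pads swing forward as they close: fully open they stand 13 mm farther back than shut.
Start: joints at [-1.254, 0.353, 1.633, -0, 1.155, -0.002], TCP at [195.891, -593.511, 231.281] pointing down, gripper open.
Joint ranges: [-2.63, 2.63], [-0.92, 2.1], [0.06, 2.66], [-1.3, 4.44], [0, 2.69], [-3.02, 3.02]. Speed limits (rad/s): [2.22, 2.22, 2.79, 3.14, 3.14, 3.14].

INTERFACE

Orientations are given as [roll, pitch, yaw] about the fixed x, y, z axes, in that order (R = Rz(yaw) Ry(pitch) Rx(roll)).
In Python, from rig import telemetry, optics, r gives the robot as it stands.
- The arm moves only by the tool play_rows, never from a script. Its arguments are lists of equal length, an entry for each row: "dp": the shift along the tool's x, y, z in units of 40 mm (1.0 is 40 mm), a list of three; "rot": the turn, a rotation vector about the tool's x, y, z in units of 6 degrees (1.0 is 6 degrees), a list of three. In form: {"dp": [[tx, ty, tz], ...], "rot": [[ax, ay, az], ...]}. A call has 1 to 5 rows; each row is the pose to reach, as a shift and turn from the pose commanded when the call began, along the tool's axes at that moment; what a row does not reach only later rows make up. A row lasts 1/12 s, in which the tool goes at most 41.7 mm and 7.16 degrees, less where a joint would pass 70% of its speed; a pose out of reach is approached as far as the arm can. A call with a gripper value outside its range is refused whole. "fingers" is the opening, from 0 (shut) to 1 (fully open), set as the call begins (left out, the last holds). The fingers move at their own pace and stop on an object; "grip_force" is the grip in N (left out, the last holds). Time passes only in rows, so rows that repeat a pose let the fingers close. It gives the time, the measured TCP pose, the force, the opening and the grip force at its end, in the units of the state.
- telemetry.sense(): the state, without advancing time (a new reading comes with each control period).
- optics.grab_frame(name): name is "scene" or "top"; returns a dict with "color" (480x640x3 uint8, red, green, blue), "mtx" (3x3 intrinsics, pixels), "R" (3x3) and "t" (3): a world point X has camera coordinates R X + t. Camera axes: x right, y down, z forward; pixel columns grow to the right and rows downward; lengths in mm; the calibration is good to about 2 mm. A picture is of the moment at which its call begins. There is no depth.
- r.sign_off(): hands the job in; it is judged then, once.
The state is a dict: "clock": time; "qpos": joint angles; "qvel": joint speeds; "joint_efforts": joint torques, N m; "eef_pos": TCP position; "tcp_rot": TCP orientation; "contact_force": force on the tool from outside, world axes, zero at the start; "wrist_torque": the same for the moment, N m; "opening": opening from 0.0 (shut) to 1.0 (fully open); "grasp_force": force on a finger pad.
Only numpy, scipy, OpenCV 4.12 (cv2) and the standard library are available. Lean on these libraries where they do the work, as an engineer would, in place of code of your own. Each camera call takes 0.05 s, during which the arm holds its last target. There are 200 camera calls.

## Working session

There is one attempt and no reset: what is moved stays moved. The work goes in short steps, Python scripts to look and compute and a tool call to move; the robot and the scene stay as the last step left them, time stands still between calls to the robot, and variables do not carry over. Pictures are saved under pics/ and viewed, at most 10 in all, crops included, and the job is handed in when it is done.

Besides the shell and the picture viewer there is one more tool, called after ">>>" by a JSON object that holds its "fn" and its "kwargs". play_rows: Moves the arm, as the interface text tells. Its arguments: {"type":"object","properties":{"dp":{"type":"array"},"rot":{"type":"array"},"fingers":{"type":"number"},"grip_force":{"type":"number"}},"required":["dp","rot"]}

```bash
ls; mkdir -p pics; python3 - <<'E'
from rig import telemetry, optics, r
import cv2
for n in("scene","top"):
    f=optics.grab_frame(n); cv2.imwrite(f"pics/{n}0.png",f["color"][:,:,::-1]); print(n,f["mtx"].tolist(),f["R"].round(4).tolist(),f["t"].round(1).tolist())
print(telemetry.sense())
E
```

```text
pics
scene [[493.3796928793518, 0.0, 313.5921202839436], [0.0, 493.3796928793518, 244.38271658110875], [0.0, 0.0, 1.0]] [[-0.6642, -0.7473, 0.0191], [-0.298, 0.2412, -0.9236], [0.6856, -0.6192, -0.3829]] [336.4, 243.0, 806.5]
top [[532.9184977807479, 0.0, 315.76211286887104], [0.0, 532.9184977807479, 245.1238947471792], [0.0, 0.0, 1.0]] [[-0.0115, -0.9999, 0.0043], [-0.9964, 0.0111, -0.0837], [0.0837, -0.0052, -0.9965]] [-37.0, 554.2, 982.1]
{'clock': 0.1, 'qpos': array([-1.25438128e+00,  3.53561590e-01,  1.63405067e+00,  1.20859184e-05,
        1.15519988e+00, -2.41066776e-03]), 'qvel': array([ 0.00176253, -0.00137252, -0.00042776,  0.00159565,  0.00014197,
       -0.00016084]), 'joint_efforts': array([-1.59977582e-03, -6.06361985e+01, -3.42819500e+01, -6.40106055e-05,
        3.96509204e-03, -2.15841033e-05]), 'eef_pos': array([ 195.77360118, -593.10351367,  230.65145123]), 'tcp_rot': array([-3.14037320e+00, -1.39908947e-05,  3.18820819e-01]), 'contact_force': array([-0.8228564 ,  0.62698216,  0.12786988]), 'wrist_torque': array([0.00323984, 0.01439951, 0.01793781]), 'grasp_force': 0.0, 'opening': 0.9984228281237089}
```

View pics/top0.png

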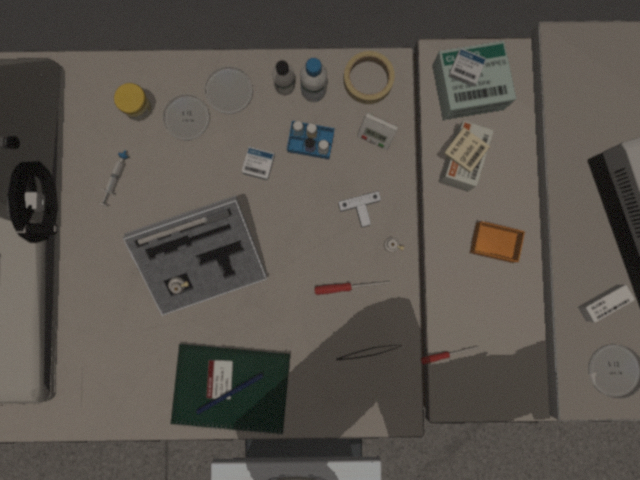

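View pics/scene0.png

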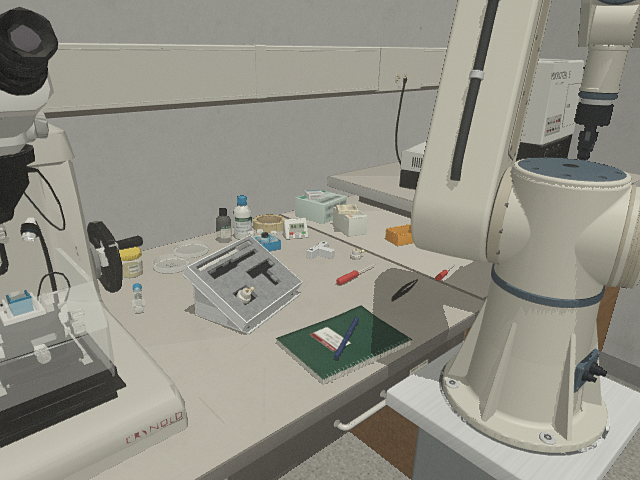

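The top view shows these candidates:
- Hex driver: a long one at (335,288) and a short one at (445,355).
- Gauge: the T at (360,205).
- Foam: centre near (197,257).
- Loose chuck at (393,244), carton at (377,131).

Next I'll check them in close crops.

```bash
python3 - <<'E'
import cv2,numpy as np
im=cv2.imread("pics/top0.png")
b=lambda a,k:np.clip(cv2.resize(a,None,fx=k,fy=k,interpolation=cv2.INTER_CUBIC).astype(float)*1.6,0,255).astype(np.uint8)
cv2.imwrite("pics/c1.png",b(im[180:375,300:500],3)); cv2.imwrite("pics/c2.png",b(im[190:320,115:275],4.5))
s=cv2.imread("pics/scene0.png"); cv2.imwrite("pics/c3.png",cv2.resize(s[225:345,180:480],None,fx=2.6,fy=2.6,interpolation=cv2.INTER_CUBIC))
E
```

```text
(no output)
```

View pics/c1.png

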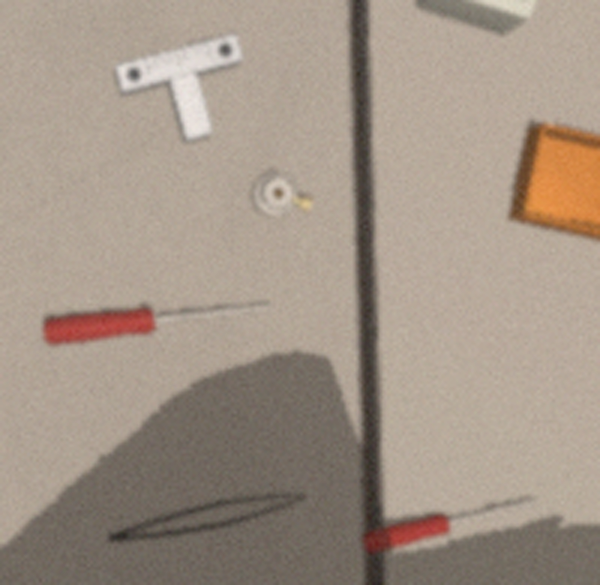

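View pics/c2.png

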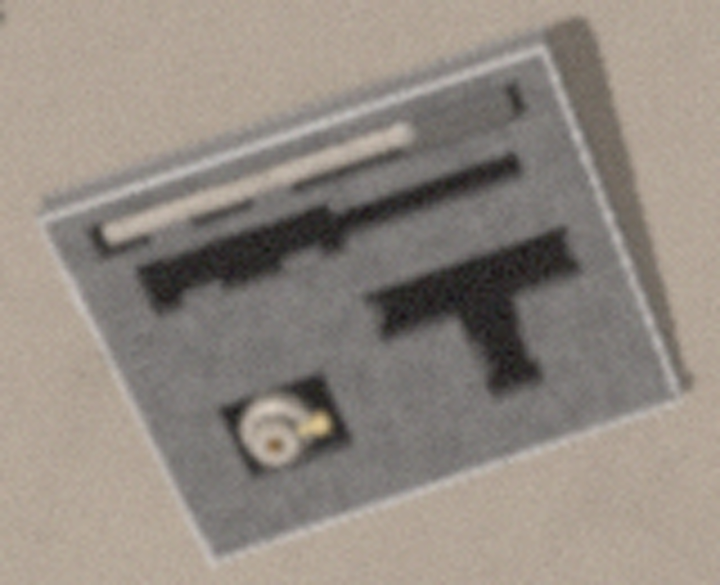

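View pics/c3.png

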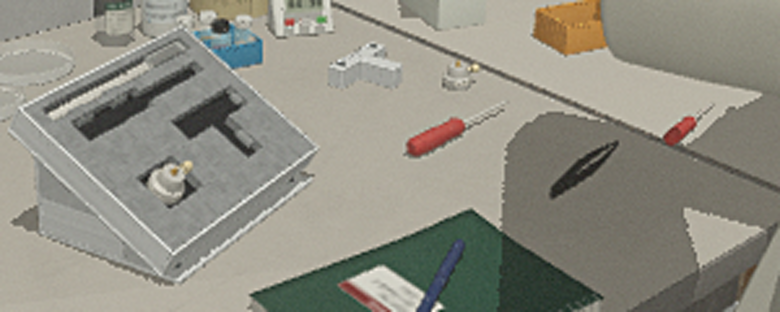

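The crops confirm it: the larger driver is at px (335,288), with its handle to the left. The gauge's crossbar centre is near (360,200), stem pointing down. The keyhole cutout is near (189,240) and the T cutout near (221,252).

```bash
cat > h.py <<'E'
import numpy as np,cv2
from scipy.optimize import least_squares
from scipy.spatial.transform import Rotation as Ro
def ray(f,px,z):
    d=f["R"].T@np.linalg.solve(f["mtx"],[px[0],px[1],1]); c=-f["R"].T@f["t"]
    return c+d*(z-c[2])/d[2]
def proj(f,X):
    c=np.atleast_2d(X)@f["R"].T+f["t"]; p=c@f["mtx"].T; return p[:,:2]/p[:,2:]
def foamR(yaw): return Ro.from_euler('ZY',[yaw,-np.pi/6]).as_matrix()
E
python3 - <<'E'
from h import *
from rig import optics
T=optics.grab_frame("top");S=optics.grab_frame("scene")
for f in(T,S): f["t"]=np.array(f["t"]);print("cam",(-f["R"].T@f["t"]).round())
ct=np.array([[40,217],[545,50],[685,400],[213,558]])/4.5+[115,190]
cs=np.array([[12,125],[180,30],[318,150],[172,250]])/2.6+[180,225]
u=np.array([[1,1],[1,-1],[-1,-1],[-1,1]])
def mdl(p): 
    X=np.c_[u*[80+p[3],100+p[3]],np.zeros(4)]@foamR(p[2]).T+[p[0],p[1],p[4]]; return X
for fs in ([0],[1],[0,1]):
    g=lambda p:np.r_[np.concatenate([(proj(f,mdl(p))-c).ravel() for i,(f,c) in enumerate([(T,ct),(S,cs)]) if i in fs]),(p[4]-72)/2,p[3]/5]
    s=least_squares(g,[500,200,.3,0,72]); print(fs,s.x.round(3),np.abs(s.fun).max().round(2))
p=s.x
im=T["color"]; hsv=cv2.cvtColor(im,cv2.COLOR_RGB2HSV)
# foam black cutouts check
RF=foamR(p[2])
for nm,pt in dict(keyL=(40,77,-4),keyhandleTip=(40,75.5,0),shaftend=(40,-77,0),gbar=(-2,-42,-9),gstem=(-53.5,-42,0)).items():
    print(nm,proj(T,np.array(pt)@RF.T+[p[0],p[1],p[4]]).round(1), ((proj(T,np.array(pt)@RF.T+[p[0],p[1],p[4]])-[115,190])*4.5).round())
# red driver
m=((hsv[...,0]<10)|(hsv[...,0]>170))&(hsv[...,1]>120)
m=m.astype(np.uint8)
for c in cv2.findContours(m,0,2)[0]:
    if cv2.contourArea(c)>60:
        r=cv2.minAreaRect(c);b=cv2.boxPoints(r);W=np.array([ray(T,q,9)[:2] for q in b]);print("red",np.round(r[0],1),W.round(1).tolist(),W.mean(0).round(1))
# gauge
g=(im.min(2)>im[180:230,330:390].min(2).max()*0.8).astype(np.uint8); g[:, :330]=0;g[:,390:]=0;g[:185]=0;g[235:]=0
c=max(cv2.findContours(g,0,2)[0],key=cv2.contourArea); print("gauge",cv2.contourArea(c),cv2.boundingRect(c),cv2.approxPolyDP(c,2,True)[:,0].tolist())
for q in [(134,74),(225,49),(198,136),(186,139),(210,134),(118,67),(124,92),(236,36),(242,60)]:
    print(q,ray(T,np.array(q)/3+[300,180],22)[:2].round(1))
E
```

```text
cam [ 470.  -38. 1025.]
cam [-257.  692.  527.]
[0] [5.26275e+02 1.67635e+02 3.18000e-01 1.42300e+00 7.20330e+01] 0.77
[1] [ 5.13348e+02  1.78917e+02  3.32000e-01 -9.30000e-02  7.22430e+01] 3.89
[0, 1] [5.26438e+02 1.69484e+02 3.22000e-01 1.73900e+00 6.62110e+01] 5.13
keyL [[148.  253.7]] [[148. 287.]]
keyhandleTip [[148.5 254.3]] [[151. 290.]]
shaftend [[230.7 226.2]] [[521. 163.]]
gbar [[220.4 250.8]] [[474. 274.]]
gstem [[230.4 276.6]] [[519. 390.]]
red [434.6 356.9] [[340.9, -237.6], [353.9, -288.7], [341.8, -291.6], [328.8, -240.6]] [ 341.4 -264.6]
red [332.4 288.1] [[476.3, -39.7], [483.9, -107.0], [469.0, -108.6], [461.4, -41.4]] [472.6 -74.1]
gauge 454.5 (339, 192, 41, 34) [[378, 192], [341, 201], [340, 207], [343, 209], [356, 205], [362, 225], [368, 224], [364, 204], [379, 199]]
(134, 74) [630.4 -99.1]
(225, 49) [ 645.8 -157.2]
(198, 136) [ 590.4 -138.9]
(186, 139) [ 588.6 -131.3]
(210, 134) [ 591.6 -146.6]
(118, 67) [635.  -89.1]
(124, 92) [619.  -92.6]
(236, 36) [ 654.1 -164.3]
(242, 60) [ 638.6 -167.8]
```

```bash
cat >> h.py <<'E'
FO=np.array([526.3,167.6,72.]); FY=.318
def foam(pt): return FO+foamR(FY)@np.array(pt,float)
def tool(kind,yaw=0):
    if kind=="down": return Ro.from_euler('xyz',[np.pi,0,yaw]).as_matrix()
    F=foamR(FY)
    return np.c_[F[:,1],F[:,0],-F[:,2]] if kind=="drv" else np.c_[F[:,0],-F[:,1],-F[:,2]]
def go(p,R):
    from rig import telemetry
    s=telemetry.sense(); Rc=Ro.from_euler('xyz',s["tcp_rot"]).as_matrix()
    print("t",round(s["clock"],2),"pos",s["eef_pos"].round(1),"F",np.round(s["contact_force"],1),"op",round(s["opening"],3))
    print("dp",(Rc.T@(np.array(p)-s["eef_pos"])/40).round(3).tolist(),"rot",(Ro.from_matrix(Rc.T@R).as_rotvec(degrees=True)/6).round(3).tolist())
E
python3 - <<'E'
from h import *
from rig import optics
S=optics.grab_frame("scene"); im=cv2.imread("pics/c3.png")
u=np.array([[1,1],[1,-1],[-1,-1],[-1,1]])
P=(proj(S,np.array([foam(q) for q in np.c_[u*[81.4,101.4],np.zeros(4)]]))-[180,225])*2.6
cv2.polylines(im,[P.round().astype(int)],True,(0,255,0))
for poly in ([(40,75),(40,4),(40,-77)],[(-2,-82),(-2,-2)],[(-11,-42),(-51,-42)]):
    Q=(proj(S,np.array([foam((*a,0)) for a in poly]))-[180,225])*2.6; cv2.polylines(im,[Q.round().astype(int)],False,(0,0,255))
D=np.array([472.6,-74.1,9]); yd=np.array([-.112,.994,0])
for a,b in ((D-35.5*yd,D+35.5*yd),(np.array([638,-128.3,22])+40*np.array([-.247,.969,0]),np.array([638,-128.3,22])-40*np.array([-.247,.969,0]))):
    Q=(proj(S,np.array([a,b]))-[180,225])*2.6; cv2.polylines(im,[Q.round().astype(int)],False,(255,0,0))
cv2.imwrite("pics/c4.png",im); print(P.round())
go((472.6,-74.1,200),tool("down",1.683))
E
```

```text
[[ 20. 104.]
 [182.  22.]
 [317. 143.]
 [173. 249.]]
t 0.25 pos [ 195.8 -593.3  231. ] F [-0.8  0.1 -0.4] op 0.998
dp [10.64, -10.157, 0.78] rot [-0.005, -0.004, -13.027]
```

View pics/c4.png

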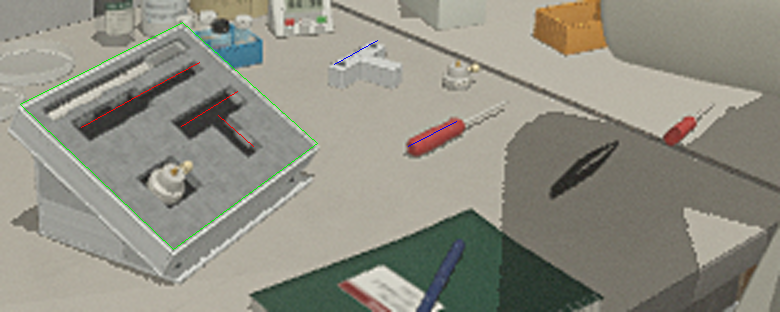

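The face outline fits in both views, so I'm moving to the driver.

>>> {"fn": "play_rows", "kwargs": {"dp": [[1, -1, 0], [2, -2, 0], [3, -3, 0], [4, -3.8, 0], [4.8, -4.6, 0]], "rot": [[0, 0, -1], [0, 0, -2], [0, 0, -3], [0, 0, -4], [0, 0, -5]], "fingers": 0.55, "grip_force": 40}}

```text
clock: 0.67
eef_pos: [293.4, -407.6, 231.3]
tcp_rot: [3.141, -0.0, 0.847]
contact_force: [1.8, -0.5, 0.3]
opening: 0.554
grasp_force: 0.0
```

```bash
python3 -c "
from h import *
go((472.6,-74.1,160),tool('down',1.683))"
```

```text
t 0.67 pos [ 293.4 -407.6  231.3] F [ 1.8 -0.5  0.3] op 0.554
dp [9.213, -2.165, 1.782] rot [0.002, -0.0, -7.985]
```

>>> {"fn": "play_rows", "kwargs": {"dp": [[9.2, -2.1, 0.5], [9.2, -2.1, 0.5], [9.2, -2.1, 0.5], [9.2, -2.1, 0.5], [9.2, -2.1, 0.5]], "rot": [[0, 0, -8], [0, 0, -8], [0, 0, -8], [0, 0, -8], [0, 0, -8]]}}

```text
clock: 1.08
eef_pos: [393.9, -225.2, 220.4]
tcp_rot: [3.141, 0.0, 1.473]
contact_force: [0.6, 0.2, 0.1]
opening: 0.547
grasp_force: 0.0
```

```bash
python3 -c "
from h import *
go((472.6,-74.1,100),tool('down',1.683))"
```

```text
t 1.08 pos [ 393.9 -225.2  220.4] F [0.6 0.2 0.1] op 0.547
dp [3.952, 1.588, 3.009] rot [0.005, 0.003, -2.002]
```

>>> {"fn": "play_rows", "kwargs": {"dp": [[3.95, 1.6, 2.5], [3.95, 1.6, 2.5], [3.95, 1.6, 2.5], [3.95, 1.6, 2.5], [3.95, 1.6, 2.5]], "rot": [[0, 0, -2], [0, 0, -2], [0, 0, -2], [0, 0, -2], [0, 0, -2]]}}

```text
clock: 1.5
eef_pos: [473.9, -74.0, 118.9]
tcp_rot: [-3.141, -0.0, 1.678]
contact_force: [0.6, -0.8, 0.7]
opening: 0.549
grasp_force: 0.0
```

>>> {"fn": "play_rows", "kwargs": {"dp": [[0, 0, 0], [0, 0, 0]], "rot": [[0, 0, 0], [0, 0, 0]]}}

```text
clock: 1.67
eef_pos: [473.1, -75.3, 119.4]
tcp_rot: [-3.139, -0.0, 1.68]
contact_force: [0.5, -0.6, 1.0]
opening: 0.551
grasp_force: 0.0
```

```bash
python3 -c "
from h import *
go((472.6,-74.1,7),tool('down',1.683))"
```

```text
t 1.67 pos [473.1 -75.3 119.4] F [ 0.5 -0.6  1. ] op 0.551
dp [0.031, -0.004, 2.809] rot [-0.02, -0.004, -0.03]
```

>>> {"fn": "play_rows", "kwargs": {"dp": [[0, 0, 0.8], [0, 0, 1.6], [0, 0, 2.3], [0, 0, 2.7], [0, 0, 2.8]], "rot": [[0, 0, 0], [0, 0, 0], [0, 0, 0], [0, 0, 0], [0, 0, 0]]}}

```text
clock: 2.08
eef_pos: [471.7, -77.4, 6.6]
tcp_rot: [-3.138, -0.001, 1.676]
contact_force: [-0.7, -0.8, -0.6]
opening: 0.554
grasp_force: 0.0
```

>>> {"fn": "play_rows", "kwargs": {"dp": [[0, 0, 0], [0, 0, 0], [0, 0, 0], [0, 0, 0], [0, 0, 0]], "rot": [[0, 0, 0], [0, 0, 0], [0, 0, 0], [0, 0, 0], [0, 0, 0]], "fingers": 0}}

```text
clock: 2.5
eef_pos: [474.5, -77.0, 9.7]
tcp_rot: [3.139, 0.001, 1.677]
contact_force: [-1.6, -2.3, 9.3]
opening: 0.193
grasp_force: 40.2
```

```bash
python3 -c "
from h import *
from rig import optics
go((472.6,-74.1,100),tool('down',1.683))
T=optics.grab_frame('top');cv2.imwrite('pics/t1.png',cv2.resize(T['color'][200:360,240:440,::-1],None,fx=3,fy=3))"
```

```text
t 2.5 pos [474.5 -77.    9.7] F [-1.6 -2.3  9.3] op 0.193
dp [0.075, -0.034, -2.258] rot [0.024, 0.01, -0.057]
```

View pics/t1.png

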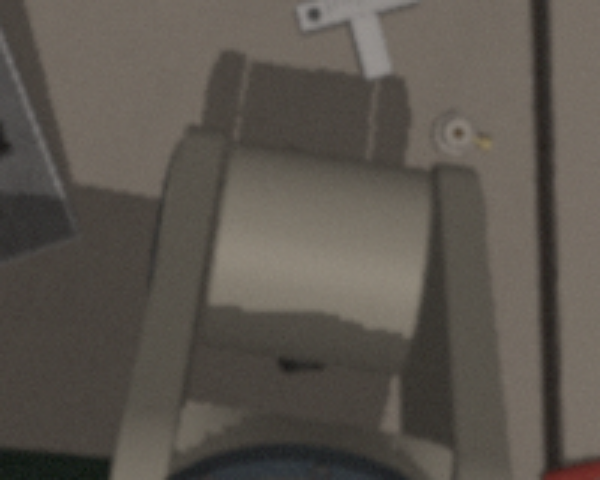

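The arm hides the grasp from the top camera. The upward force and the narrow opening suggest I closed on the upper half of a round handle, so I'll reopen and go lower.

>>> {"fn": "play_rows", "kwargs": {"dp": [[0, 0, 0], [0, 0, 0], [0, 0, 0.05], [0, 0, 0.1], [0, 0, 0.1]], "rot": [[0, 0, 0], [0, 0, 0], [0, 0, 0], [0, 0, 0], [0, 0, 0]], "fingers": 0.5}}

```text
clock: 2.97
eef_pos: [473.1, -76.4, 3.9]
tcp_rot: [-3.141, -0.0, 1.677]
contact_force: [-1.0, 0.6, 0.3]
opening: 0.501
grasp_force: 0.0
```

>>> {"fn": "play_rows", "kwargs": {"dp": [[0, 0, 0], [0, 0, 0], [0, 0, 0], [0, 0, 0], [0, 0, 0]], "rot": [[0, 0, 0], [0, 0, 0], [0, 0, 0], [0, 0, 0], [0, 0, 0]], "fingers": 0}}

```text
clock: 3.38
eef_pos: [473.5, -76.5, 4.3]
tcp_rot: [3.141, 0.0, 1.677]
contact_force: [-0.8, -0.3, 0.7]
opening: 0.196
grasp_force: 39.1
```

```bash
python3 -c "
from h import *
from rig import optics
go((472.6,-74.1,3),tool('down',1.683))
T=optics.grab_frame('scene');cv2.imwrite('pics/t2.png',cv2.resize(T['color'][225:325,280:430,::-1],None,fx=5,fy=5))"
```

```text
t 3.38 pos [473.5 -76.5   4.3] F [-0.8 -0.3  0.7] op 0.196
dp [0.062, -0.015, 0.032] rot [0.001, 0.0, -0.058]
```

View pics/t2.png

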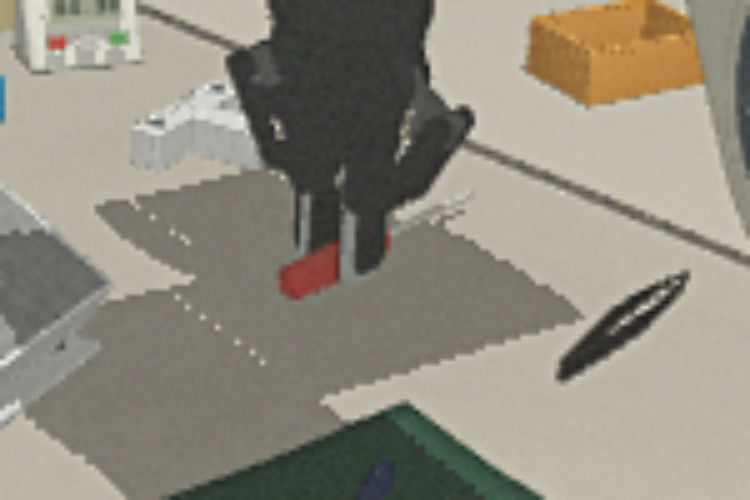

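It's gripped squarely across the handle with the shaft pointing away. Next I lift and carry it.

>>> {"fn": "play_rows", "kwargs": {"dp": [[0, 0, -0.8], [0, 0, -1.8], [0, 0, -2.8], [0, 0, -3.8], [0, 0, -4.5]], "rot": [[0, 0, 0], [0, 0, 0], [0, 0, 0], [0, 0, 0], [0, 0, 0]]}}

```text
clock: 3.85
eef_pos: [474.1, -76.6, 187.6]
tcp_rot: [3.139, 0.001, 1.677]
contact_force: [1.3, -0.2, -0.8]
opening: 0.192
grasp_force: 39.3
```

```bash
python3 -c "
from h import *
print(foam((40,35,60)))
go(foam((40,35,60)),tool('drv'))"
```

```text
[519.76496674 202.29628757 143.96152423]
t 3.85 pos [474.1 -76.6 187.6] F [ 1.3 -0.2 -0.8] op 0.192
dp [6.814, 1.872, 1.092] rot [-4.956, 0.54, -1.975]
```

>>> {"fn": "play_rows", "kwargs": {"dp": [[0.8, 0.2, 0], [1.7, 0.4, 0], [2.6, 0.7, 0], [3.5, 1, 0], [4.4, 1.2, 0.2]], "rot": [[-0.7, 0.1, -0.3], [-1.5, 0.2, -0.6], [-2.3, 0.3, -0.9], [-3.1, 0.4, -1.2], [-3.9, 0.5, -1.5]]}}

```text
clock: 4.27
eef_pos: [504.2, 105.2, 178.6]
tcp_rot: [2.722, -0.019, 1.841]
contact_force: [1.0, 0.4, -0.8]
opening: 0.192
grasp_force: 39.2
```

```bash
python3 -c "
from h import *
go(foam((40,35,60)),tool('drv'))"
```

```text
t 4.27 pos [504.2 105.2 178.6] F [ 1.   0.4 -0.8] op 0.192
dp [2.218, 0.565, 1.245] rot [-0.991, 0.046, -0.49]
```

>>> {"fn": "play_rows", "kwargs": {"dp": [[0.7, 0.2, 0.3], [1.4, 0.4, 0.7], [2.22, 0.57, 1.1], [2.22, 0.57, 1.24], [2.22, 0.57, 1.24]], "rot": [[-0.4, 0, -0.2], [-0.8, 0, -0.4], [-1, 0.04, -0.49], [-1, 0.04, -0.49], [-1, 0.04, -0.49]]}}

```text
clock: 4.68
eef_pos: [516.9, 202.4, 140.0]
tcp_rot: [2.628, 0.0, 1.891]
contact_force: [-0.1, -0.9, -0.5]
opening: 0.195
grasp_force: 39.2
```

```bash
python3 -c "
from h import *
from rig import optics
go(foam((40,35,24)),tool('drv'))
T=optics.grab_frame('top');S=optics.grab_frame('scene')
a=cv2.resize(T['color'][190:320,115:275,::-1],(400,325));b=cv2.resize(S['color'][215:340,170:324,::-1],(400,325))
cv2.imwrite('pics/t3.png',np.hstack([a,b]))"
```

```text
t 4.68 pos [516.9 202.4 140. ] F [-0.1 -0.9 -0.5] op 0.195
dp [-0.025, 0.115, 0.847] rot [-0.091, -0.009, 0.023]
```

View pics/t3.png

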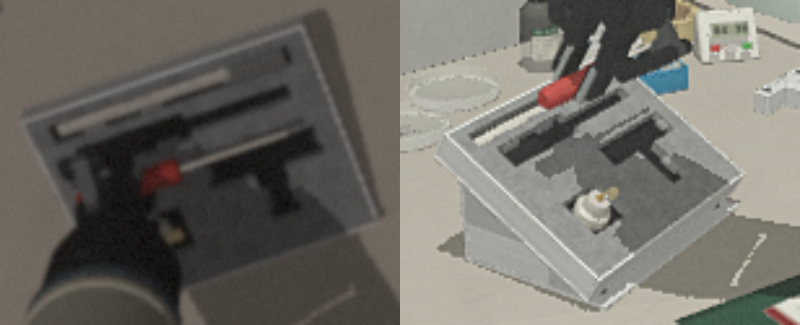

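It's gripped and aligned above the keyhole, with the red junction at crop (180,172) in the top view. I'll go lower, then measure the driver against the cutout numerically.

>>> {"fn": "play_rows", "kwargs": {"dp": [[-0.02, 0.05, 0.4], [-0.02, 0.11, 0.8], [-0.02, 0.11, 1.1], [-0.02, 0.11, 1.1], [-0.02, 0.11, 1.1]], "rot": [[-0.09, 0, 0.02], [-0.09, 0, 0.02], [-0.09, 0, 0.02], [-0.09, 0, 0.02], [-0.09, 0, 0.02]]}}

```text
clock: 5.2
eef_pos: [542.5, 206.6, 105.6]
tcp_rot: [2.617, -0.001, 1.884]
contact_force: [-0.2, 1.2, -0.5]
opening: 0.192
grasp_force: 39.2
```

```bash
cat >> h.py <<'E'
def red(n,box):
    from rig import optics
    f=optics.grab_frame(n); f["t"]=np.array(f["t"]); h=cv2.cvtColor(f["color"],cv2.COLOR_RGB2HSV)
    m=(((h[...,0]<10)|(h[...,0]>170))&(h[...,1]>110)&(h[...,2]>25)); k=np.zeros_like(m);k[box[1]:box[3],box[0]:box[2]]=1
    return f,(m&k).astype(np.uint8)
E
python3 - <<'E'
from h import *
from rig import telemetry
go(foam((40,35,4)),tool('drv'))
s=telemetry.sense(); Rc=Ro.from_euler('xyz',s["tcp_rot"]).as_matrix(); F=np.c_[Rc[:,1],Rc[:,0],-Rc[:,2]]
org=s["eef_pos"]-F@[0,35.1,4]
print("driver origin in foam frame",(foamR(FY).T@(org-FO)).round(1))
f,m=red("top",(115,190,275,320))
for c in cv2.findContours(m,0,2)[0]:
    if cv2.contourArea(c)>5: print("red",cv2.boundingRect(c),cv2.minAreaRect(c),cv2.boxPoints(cv2.minAreaRect(c)).round(1).tolist())
for nm,q in dict(junc=(0,2,9),jl=(9,2,9),jr=(-9,2,9),top=(0,2,18),tip=(0,-73,9),end=(0,73,9)).items(): print(nm,proj(f,org+F@q).round(1).tolist())
cv2.imwrite('pics/t4.png',cv2.resize(f['color'][190:320,115:275,::-1],None,fx=4.5,fy=4.5,interpolation=cv2.INTER_CUBIC))
# bright shaft: column-wise peaks right of junction
g=f["color"].mean(2)
L=proj(f,np.array([org+F@np.array([0,y,11.]) for y in(-5,-15,-25,-35,-45,-55,-65,-71,-75,-79)]))
for x,y in L:
    xi=int(round(x)); col=g[int(y)-8:int(y)+9,xi]; print(xi,round(y,1),int(y)-8,col.round().astype(int).tolist())
E
```

```text
t 5.2 pos [542.5 206.6 105.6] F [-0.2  1.2 -0.5] op 0.192
dp [0.076, -0.017, 0.282] rot [0.009, 0.017, -0.038]
driver origin in foam frame [40.5 -3.1 11.4]
red (149, 252, 3, 5) ((150.0, 254.0), (4.0, 2.0), 90.0) [[149.0, 252.0], [151.0, 252.0], [151.0, 256.0], [149.0, 256.0]]
red (174, 240, 17, 14) ((181.24658203125, 246.1575469970703), (9.831457138061523, 16.970966339111328), 69.44395446777344) [[171.60000610351562, 244.5], [187.5, 238.60000610351562], [190.89999389648438, 247.8000030517578], [175.0, 253.6999969482422]]
junc [[189.6, 244.3]]
jl [[187.7, 239.7]]
jr [[191.6, 248.7]]
top [[189.4, 246.4]]
tip [[231.1, 230.5]]
end [[150.2, 257.4]]
193 243.4 235 [62, 41, 30, 24, 27, 44, 74, 105, 109, 81, 61, 50, 50, 50, 49, 47, 48]
199 241.6 233 [63, 42, 29, 20, 26, 43, 75, 102, 108, 93, 78, 76, 78, 72, 69, 59, 48]
205 239.7 231 [62, 44, 26, 25, 24, 45, 69, 100, 103, 89, 80, 74, 72, 74, 76, 77, 76]
210 237.9 229 [69, 46, 31, 28, 26, 40, 56, 88, 106, 96, 84, 76, 77, 75, 73, 73, 73]
216 236.0 228 [42, 33, 27, 30, 36, 60, 87, 104, 94, 79, 72, 77, 74, 76, 74, 74, 76]
221 234.2 226 [51, 32, 25, 27, 31, 49, 79, 101, 98, 76, 74, 74, 74, 80, 81, 80, 79]
227 232.4 224 [50, 35, 29, 29, 34, 49, 81, 101, 99, 81, 76, 75, 73, 75, 69, 74, 75]
230 231.3 223 [72, 67, 59, 53, 49, 51, 69, 87, 91, 83, 76, 80, 76, 80, 76, 71, 74]
232 230.5 222 [77, 77, 77, 74, 76, 74, 73, 64, 66, 78, 74, 79, 81, 78, 79, 76, 77]
234 229.8 221 [78, 79, 79, 75, 77, 74, 77, 76, 79, 80, 80, 77, 77, 77, 71, 74, 72]
```

```bash
python3 - <<'E'
from h import *
from rig import optics
f=optics.grab_frame("top"); f["t"]=np.array(f["t"]); g=cv2.imread("pics/top0.png").mean(2)
def edge(a,b):  # sample line a->b in foam face; dark crossing at half level, returned as fraction of a->b in mm
    P=np.linspace(0,1,61); X=np.array([foam(np.array(a)+(np.array(b)-a)*t) for t in P]); q=proj(f,X).astype(np.float32)
    v=cv2.remap(g.astype(np.float32),q[:,0].copy().reshape(1,-1),q[:,1].copy().reshape(1,-1),1)[0]
    i=np.argmin(v); h=(v[:8].max()+v[i])/2; j=np.where(v<h)[0][0]; return np.array(a)+(np.array(b)-a)*P[j]
print("shaft up edge x (46):",[edge((54,y,0),(40,y,0))[0].round(1) for y in(-15,-25,-35,-45,-55,-65)])
print("handle up edge x (51.5):",[edge((59,y,0),(42,y,0))[0].round(1) for y in(15,25,35,45,55,65)])
print("T bar up x (9.5):",[edge((18,y,0),(0,y,0))[0].round(1) for y in(-75,-65,-55,-35,-25,-15)])
print("T bar -y end (-84.5)",[edge((x,-95,0),(x,-78,0))[1].round(1) for x in(-4,0,4)],"+y end (.5)",[edge((x,10,0),(x,-8,0))[1].round(1) for x in(-4,0,4)])
print("T stem -y (-53.5)",[edge((x,-62,0),(x,-42,0))[1].round(1) for x in(-25,-35,-45)], "+y(-30.5)",[edge((x,-22,0),(x,-42,0))[1].round(1) for x in(-25,-35,-45)])
print("key -y end (-77)",[edge((x,-88,0),(x,-68,0))[1].round(1) for x in(38,40,42)],"+y (77)",[edge((x,88,0),(x,70,0))[1].round(1) for x in(36,40,44)])
E
```

```text
shaft up edge x (46): [np.float64(45.8), np.float64(46.3), np.float64(46.1), np.float64(45.8), np.float64(46.3), np.float64(45.8)]
handle up edge x (51.5): [np.float64(50.5), np.float64(50.2), np.float64(50.8), np.float64(50.8), np.float64(50.2), np.float64(50.8)]
T bar up x (9.5): [np.float64(9.6), np.float64(9.3), np.float64(9.6), np.float64(9.3), np.float64(9.3), np.float64(8.7)]
T bar -y end (-84.5) [np.float64(-81.1), np.float64(-80.6), np.float64(-80.6)] +y end (.5) [np.float64(-0.8), np.float64(-2.0), np.float64(-1.1)]
T stem -y (-53.5) [np.float64(-50.0), np.float64(-49.0), np.float64(-51.3)] +y(-30.5) [np.float64(-31.0), np.float64(-32.7), np.float64(-30.0)]
key -y end (-77) [np.float64(-74.3), np.float64(-74.7), np.float64(-74.3)] +y (77) [np.float64(78.1), np.float64(78.1), np.float64(78.4)]
```

```bash
sed -i 's/^FO=.*/FO=np.array([526.3,167.6,72.]); FY=.318/' h.py; cat >> h.py <<'E'
FO=FO+foamR(FY)@np.array([-1.7,1.0,0])
E
python3 -c "
from h import *
go(foam((40,35,4+4)),tool('drv'))"
```

```text
t 5.3 pos [542.5 207.1 106.3] F [-0.9 -0.1 -0.2] op 0.195
dp [0.09, -0.073, 0.195] rot [0.022, 0.012, -0.036]
```

>>> {"fn": "play_rows", "kwargs": {"dp": [[0.09, -0.06, 0.05], [0.09, -0.06, 0.2], [0.09, -0.06, 0.2], [0.09, -0.06, 0.2]], "rot": [[0, 0, -0.03], [0, 0, -0.03], [0, 0, -0.03], [0, 0, -0.03]]}}

```text
clock: 5.63
eef_pos: [543.2, 211.7, 98.1]
tcp_rot: [2.616, 0.001, 1.889]
contact_force: [-0.2, -0.3, 0.2]
opening: 0.194
grasp_force: 39.2
```

>>> {"fn": "play_rows", "kwargs": {"dp": [[0, 0, 0.04], [0, 0, 0.07], [0, 0, 0.1], [0, 0, 0.12], [0, 0, 0.12]], "rot": [[0, 0, 0], [0, 0, 0], [0, 0, 0], [0, 0, 0], [0, 0, 0]]}}

```text
clock: 6.05
eef_pos: [545.5, 212.6, 93.1]
tcp_rot: [2.616, 0.001, 1.889]
contact_force: [-0.7, 0.7, 0.4]
opening: 0.196
grasp_force: 39.2
```

```bash
python3 -c "
from h import *
go(foam((40,35,0)),tool('drv'))"
```

```text
t 6.05 pos [545.5 212.6  93.1] F [-0.7  0.7  0.4] op 0.196
dp [-0.019, -0.005, 0.053] rot [0.016, 0.006, 0.003]
```

>>> {"fn": "play_rows", "kwargs": {"dp": [[0, 0, 0.03], [0, 0, 0.05], [0, 0, 0.07], [0, 0, 0.07]], "rot": [[0, 0, 0], [0, 0, 0], [0, 0, 0], [0, 0, 0]]}}

```text
clock: 6.38
eef_pos: [546.3, 212.9, 91.9]
tcp_rot: [2.615, 0.001, 1.889]
contact_force: [-17.7, -4.8, 26.5]
opening: 0.195
grasp_force: 56.9
```

```bash
python3 -c "
from h import *
go(foam((40,35,0)),tool('drv'))"
```

```text
t 6.38 pos [546.3 212.9  91.9] F [-17.7  -4.8  26.5] op 0.195
dp [-0.02, -0.008, 0.016] rot [0.028, 0.006, 0.004]
```

>>> {"fn": "play_rows", "kwargs": {"dp": [[0, 0, -0.05], [0, 0, -0.05]], "rot": [[0, 0, 0], [0, 0, 0]]}}

```text
clock: 6.55
eef_pos: [545.8, 212.8, 92.9]
tcp_rot: [2.616, 0.001, 1.889]
contact_force: [-0.3, 0.0, 0.3]
opening: 0.195
grasp_force: 39.3
```

>>> {"fn": "play_rows", "kwargs": {"dp": [[0, 0, 0], [0, 0, 0], [0, 0, -0.3], [0, 0, -0.8], [0, 0, -1.2]], "rot": [[0, 0, 0], [0, 0, 0], [0, 0, 0], [0, 0, 0], [0, 0, 0]], "fingers": 0.4}}

```text
clock: 6.97
eef_pos: [522.3, 205.2, 133.9]
tcp_rot: [2.618, 0.0, 1.889]
contact_force: [0.5, -0.1, 0.1]
opening: 0.399
grasp_force: 0.0
```

```bash
cat > m.py <<'E'
from h import *
def chk(H=0):
    f,m=red("top",(115,190,275,320)); o=foam((40,0,-9+H)); F=foamR(FY)
    for c in cv2.findContours(m,0,2)[0]:
        if cv2.contourArea(c)>5: print("red",cv2.boxPoints(cv2.minAreaRect(c)).round(1).tolist())
    for nm,q in dict(jl=(9,2,9),jr=(-9,2,9),el=(9,73,9),er=(-9,73,9),tip=(0,-73,9)).items(): print(nm,proj(f,o+F@q).round(1).tolist())
    g=f["color"].mean(2)
    for y in(-10,-30,-50,-65):
        x,yy=proj(f,o+F@np.array([0,y,11.]))[0]; xi=int(round(x)); a=int(yy)-5; col=g[a:a+11,xi]; print(xi,round(yy,1),a,col.round().astype(int).tolist())
    return f
if __name__=="__main__":
    go(foam((40,35,40)),tool('drv')); chk()
E
python3 m.py
```

```text
t 6.97 pos [522.3 205.2 133.9] F [ 0.5 -0.1  0.1] op 0.399
dp [-0.023, 0.011, 0.241] rot [0.004, 0.001, 0.003]
red [[161.6999969482422, 244.10000610351562], [185.6999969482422, 236.10000610351562], [188.60000610351562, 244.8000030517578], [164.60000610351562, 252.8000030517578]]
jl [[186.5, 237.1]]
jr [[190.4, 245.9]]
el [[147.7, 250.2]]
er [[152.0, 258.9]]
tip [[229.0, 227.8]]
195 239.8 234 [66, 53, 58, 89, 101, 80, 54, 57, 64, 68, 72]
206 236.1 231 [56, 53, 78, 99, 84, 58, 54, 68, 72, 74, 78]
217 232.4 227 [59, 53, 77, 102, 94, 62, 55, 66, 73, 75, 75]
225 229.7 224 [72, 56, 74, 97, 97, 73, 58, 61, 70, 75, 74]
```

The driver lies in its slot, with dark gaps on both sides of the shaft. I'll close the fingers and press on the handle.

>>> {"fn": "play_rows", "kwargs": {"dp": [[0, 0, 0], [0, 0, 0.3], [0, 0, 0.6], [0, 0, 0.8], [0, 0, 0.8]], "rot": [[0, 0, 0], [0, 0, 0], [0, 0, 0], [0, 0, 0], [0, 0, 0]], "fingers": 0}}

```text
clock: 7.43
eef_pos: [538.3, 210.3, 104.3]
tcp_rot: [2.618, 0.001, 1.889]
contact_force: [-0.1, -0.1, -0.7]
opening: -0.002
grasp_force: 0.0
```

>>> {"fn": "play_rows", "kwargs": {"dp": [[0, 0, 0.03], [0, 0, 0.06], [0, 0, 0.09], [0, 0, 0.09]], "rot": [[0, 0, 0], [0, 0, 0], [0, 0, 0], [0, 0, 0]]}}

```text
clock: 7.77
eef_pos: [539.4, 210.6, 103.1]
tcp_rot: [2.617, 0.001, 1.889]
contact_force: [-4.5, -0.8, 3.8]
opening: 0.001
grasp_force: 2.7
```

```bash
python3 -c "
from h import *
go(foam((40,35,9)),tool('drv'))"
```

```text
t 7.77 pos [539.4 210.6 103.1] F [-4.5 -0.8  3.8] op 0.001
dp [-0.018, 0.008, 0.126] rot [0.011, 0.007, 0.003]
```

>>> {"fn": "play_rows", "kwargs": {"dp": [[0, 0, 0.03], [0, 0, 0.06], [0, 0, 0.06]], "rot": [[0, 0, 0], [0, 0, 0], [0, 0, 0]]}}

```text
clock: 8.02
eef_pos: [539.8, 210.7, 101.0]
tcp_rot: [2.618, 0.001, 1.889]
contact_force: [0.5, -0.1, 0.8]
opening: -0.004
grasp_force: 0.0
```

>>> {"fn": "play_rows", "kwargs": {"dp": [[0, 0, 0.03], [0, 0, 0.05], [0, 0, 0.05]], "rot": [[0, 0, 0], [0, 0, 0], [0, 0, 0]]}}

```text
clock: 8.27
eef_pos: [539.9, 210.7, 98.7]
tcp_rot: [2.619, 0.001, 1.889]
contact_force: [-13.6, -1.6, 7.5]
opening: 0.003
grasp_force: 6.9
```

```bash
python3 -c "
from h import *
go(foam((40,35,9)),tool('drv'))"
```

```text
t 8.27 pos [539.9 210.7  98.7] F [-13.6  -1.6   7.5] op 0.003
dp [-0.017, 0.052, 0.023] rot [-0.013, 0.012, 0.005]
```

>>> {"fn": "play_rows", "kwargs": {"dp": [[0, 0, -0.4], [0, 0, -1.2], [0, -0.9, -2], [0, -1.8, -2.5], [0, -2.7, -2.8]], "rot": [[0, 0, 0], [0, 0, 0], [0, 0, 0], [0, 0, 0], [0, 0, 0]]}}

```text
clock: 8.68
eef_pos: [401.9, 165.5, 144.4]
tcp_rot: [2.612, -0.0, 1.888]
contact_force: [0.4, 0.5, -0.2]
opening: -0.006
grasp_force: 0.0
```

```bash
python3 - <<'E'
from m import *
f=chk()
from rig import optics
S=optics.grab_frame("scene"); cv2.imwrite('pics/s5.png',S["color"][:,:,::-1]); cv2.imwrite('pics/t5f.png',f["color"][:,:,::-1])
h=cv2.cvtColor(S["color"],cv2.COLOR_RGB2HSV); m=(((h[...,0]<10)|(h[...,0]>170))&(h[...,1]>110)); m[:,:170]=0;m[:,320:]=0
for c in cv2.findContours(m.astype(np.uint8),0,2)[0]:
    if cv2.contourArea(c)>5: print("S red",cv2.boxPoints(cv2.minAreaRect(c)).round(1).tolist())
S["t"]=np.array(S["t"]);o=foam((40,0,-9))
for q in((0,2,18),(0,73,18),(0,73,9),(0,2,9),(-9,2,9),(-9,73,9),(9,73,9),(9,2,9)): print(q,proj(S,o+foamR(FY)@np.array(q)).round(1).tolist())
a=cv2.resize(f['color'][195:275,125:245,::-1],(400,267),interpolation=cv2.INTER_CUBIC);b=cv2.resize(S['color'][225:295,180:285,::-1],(400,267),interpolation=cv2.INTER_CUBIC)
cv2.imwrite('pics/t5.png',np.clip(np.hstack([a*1.5,b]),0,255))
E
```

```text
red [[146.5, 249.5], [185.8000030517578, 236.39999389648438], [188.8000030517578, 245.39999389648438], [149.5, 258.5]]
jl [[186.5, 237.1]]
jr [[190.4, 245.9]]
el [[147.7, 250.2]]
er [[152.0, 258.9]]
tip [[229.0, 227.8]]
195 239.8 234 [67, 52, 51, 73, 98, 89, 63, 58, 62, 71, 69]
206 236.1 231 [54, 49, 65, 94, 89, 61, 55, 69, 72, 75, 75]
217 232.4 227 [58, 46, 64, 95, 96, 73, 59, 60, 74, 74, 75]
225 229.7 224 [66, 52, 53, 80, 94, 80, 61, 64, 68, 72, 74]
S red [[310.79998779296875, 334.20001220703125], [312.20001220703125, 332.5], [320.0, 338.79998779296875], [318.6000061035156, 340.5]]
S red [[208.6999969482422, 270.8999938964844], [233.1999969482422, 256.8999938964844], [237.5, 264.29998779296875], [212.89999389648438, 278.29998779296875]]
(0, 2, 18) [[236.1, 258.8]]
(0, 73, 18) [[213.6, 271.1]]
(0, 73, 9) [[212.1, 274.1]]
(0, 2, 9) [[234.5, 261.7]]
(-9, 2, 9) [[237.6, 264.4]]
(-9, 73, 9) [[215.2, 277.1]]
(9, 73, 9) [[209.0, 271.2]]
(9, 2, 9) [[231.5, 258.9]][ WARN:0@1.484] global loadsave.cpp:1063 imwrite_ Unsupported depth image for selected encoder is fallbacked to CV_8U.
```

View pics/t5.png

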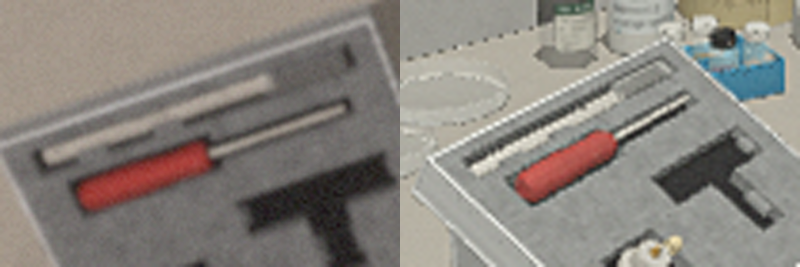

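Both views show the driver lying evenly in the keyhole, with the red handle at top crop (145,175). I'll confirm with a press near each end of the handle.

```bash
python3 -c "
from h import *
go(foam((41,18,40)),tool('drv'))"
```

```text
t 8.78 pos [394.8 162.1 139.9] F [-0.2  0.3 -1.1] op 0.002
dp [-0.422, 2.886, 2.04] rot [-0.046, 0.018, 0.008]
```

>>> {"fn": "play_rows", "kwargs": {"dp": [[-0.1, 0.8, 0.3], [-0.2, 1.6, 0.6], [-0.4, 2.4, 1.1], [-0.42, 2.89, 1.7], [-0.42, 2.89, 2.04]], "rot": [[0, 0, 0], [0, 0, 0], [0, 0, 0], [0, 0, 0], [0, 0, 0]]}}

```text
clock: 9.2
eef_pos: [547.8, 195.3, 132.4]
tcp_rot: [2.608, 0.0, 1.888]
contact_force: [-1.5, 0.0, -0.2]
opening: 0.001
grasp_force: 0.0
```

>>> {"fn": "play_rows", "kwargs": {"dp": [[0, 0, 0], [0, 0, 0.3], [0, 0, 0.6], [0, 0, 0.6], [0, 0, 0.6]], "rot": [[0, 0, 0], [0, 0, 0], [0, 0, 0], [0, 0, 0], [0, 0, 0]]}}

```text
clock: 9.62
eef_pos: [551.6, 197.0, 108.9]
tcp_rot: [2.618, 0.001, 1.889]
contact_force: [-0.0, -0.7, 0.0]
opening: 0.002
grasp_force: 0.0
```

```bash
python3 -c "
from h import *
go(foam((41,18,9)),tool('drv'))"
```

```text
t 9.62 pos [551.6 197.  108.9] F [-0.  -0.7  0. ] op 0.002
dp [-0.025, -0.199, 0.159] rot [0.005, 0.005, 0.005]
```

>>> {"fn": "play_rows", "kwargs": {"dp": [[0, -0.2, 0], [0, -0.2, 0.05], [0, -0.2, 0.1], [0, -0.2, 0.12], [0, -0.2, 0.12]], "rot": [[0, 0, 0], [0, 0, 0], [0, 0, 0], [0, 0, 0], [0, 0, 0]]}}

```text
clock: 10.03
eef_pos: [548.5, 196.0, 101.4]
tcp_rot: [2.615, 0.001, 1.889]
contact_force: [-0.2, -0.3, 0.8]
opening: 0.002
grasp_force: 0.0
```

>>> {"fn": "play_rows", "kwargs": {"dp": [[0, 0, 0.02], [0, 0, 0.04], [0, 0, 0.04]], "rot": [[0, 0, 0], [0, 0, 0], [0, 0, 0]]}}

```text
clock: 10.28
eef_pos: [548.8, 196.1, 100.8]
tcp_rot: [2.615, 0.001, 1.889]
contact_force: [-12.5, -3.5, 19.9]
opening: 0.0
grasp_force: 11.8
```

```bash
python3 -c "
from h import *
go(foam((41,18,9)),tool('drv'))"
```

```text
t 10.28 pos [548.8 196.1 100.8] F [-12.5  -3.5  19.9] op 0.0
dp [-0.025, -0.032, 0.02] rot [0.031, 0.005, 0.004]
```

Here it is firm, with 24 N straight along the normal at height 9.8. Now the other end.

>>> {"fn": "play_rows", "kwargs": {"dp": [[0, 0, -0.25], [0.6, 0, -0.25], [1.05, 0, -0.25], [1.05, 0, -0.25], [1.05, 0, -0.06]], "rot": [[0, 0, 0], [0, 0, 0], [0, 0, 0], [0, 0, 0], [0, 0, 0]]}}

```text
clock: 10.7
eef_pos: [534.7, 237.4, 103.0]
tcp_rot: [2.614, 0.0, 1.89]
contact_force: [0.2, -0.4, -0.5]
opening: 0.002
grasp_force: 0.0
```

>>> {"fn": "play_rows", "kwargs": {"dp": [[0, 0, 0.03], [0, 0, 0.06], [0, 0, 0.06]], "rot": [[0, 0, 0], [0, 0, 0], [0, 0, 0]]}}

```text
clock: 10.95
eef_pos: [535.4, 237.0, 100.9]
tcp_rot: [2.613, -0.001, 1.89]
contact_force: [-17.8, 3.3, 20.9]
opening: 0.001
grasp_force: 12.7
```

```bash
python3 -c "
from h import *
go(foam((41,60,9)),tool('drv'))"
```

```text
t 10.95 pos [535.4 237.  100.9] F [-17.8   3.3  20.9] op 0.001
dp [-0.051, -0.036, 0.021] rot [0.043, -0.013, 0.01]
```

It is equally firm at the same height, so the driver is home. Now the gauge.

>>> {"fn": "play_rows", "kwargs": {"dp": [[0, 0, -0.7], [0, 0, -1.6], [-0.5, 0, -2.5], [-1.2, 0, -3], [-2, 0, -3.2]], "rot": [[0, 0, 0], [0, 0, 0], [0.8, 0, 0.8], [1.6, 0, 1.8], [2.4, 0, 2.8]], "fingers": 0.45}}

```text
clock: 11.37
eef_pos: [498.6, 141.7, 214.9]
tcp_rot: [2.852, -0.109, 1.653]
contact_force: [3.0, -0.2, 0.7]
opening: 0.449
grasp_force: 0.0
```

>>> {"fn": "play_rows", "kwargs": {"dp": [[0, 0, 0], [0, 0, 0]], "rot": [[0, 0, 0], [0, 0, 0]]}}

```text
clock: 11.53
eef_pos: [501.6, 138.4, 211.8]
tcp_rot: [2.85, -0.103, 1.648]
contact_force: [-0.4, 0.1, 0.0]
opening: 0.452
grasp_force: 0.0
```

```bash
python3 -c "
from h import *
go((612.8,-134.7,200),tool('down',.25))"
```

```text
t 11.53 pos [501.6 138.4 211.8] F [-0.4  0.1  0. ] op 0.452
dp [-7.014, 2.277, 0.237] rot [1.628, -2.747, 13.09]
```

>>> {"fn": "play_rows", "kwargs": {"dp": [[-0.9, 0.3, 0], [-1.8, 0.6, 0], [-2.7, 0.9, 0], [-3.6, 1.2, 0], [-4.4, 1.5, 0]], "rot": [[0.1, -0.2, 1.1], [0.3, -0.5, 2.2], [0.4, -0.7, 3.3], [0.5, -0.9, 4.4], [0.7, -1.1, 5.5]]}}

```text
clock: 11.95
eef_pos: [570.4, -32.2, 207.9]
tcp_rot: [2.997, -0.113, 1.057]
contact_force: [1.3, 0.7, 0.6]
opening: 0.451
grasp_force: 0.0
```

```bash
python3 -c "
from h import *
go((612.8,-134.7,200),tool('down',.25))"
```

```text
t 11.95 pos [570.4 -32.2 207.9] F [1.3 0.7 0.6] op 0.451
dp [-1.722, 2.159, 0.317] rot [0.871, -1.577, 7.606]
```

>>> {"fn": "play_rows", "kwargs": {"dp": [[-0.4, 0.5, 0], [-0.8, 1, 0.1], [-1.2, 1.5, 0.2], [-1.6, 2, 0.3], [-1.7, 2.1, 0.3]], "rot": [[0.1, -0.2, 1.1], [0.3, -0.5, 2.2], [0.4, -0.7, 3.3], [0.5, -0.9, 4.4], [0.6, -1.1, 5.5]]}}

```text
clock: 12.37
eef_pos: [612.8, -133.5, 199.9]
tcp_rot: [3.109, -0.047, 0.47]
contact_force: [-0.6, 0.3, -0.2]
opening: 0.445
grasp_force: 0.0
```

>>> {"fn": "play_rows", "kwargs": {"dp": [[0, 0, 0], [0, 0, 0], [0, 0, 0], [0, 0, 0]], "rot": [[0.1, -0.2, 1], [0.2, -0.4, 2], [0.2, -0.4, 2], [0.2, -0.4, 2]]}}

```text
clock: 12.7
eef_pos: [611.9, -130.9, 200.7]
tcp_rot: [3.136, -0.011, 0.27]
contact_force: [-0.3, 0.3, 0.2]
opening: 0.452
grasp_force: 0.0
```

```bash
python3 -c "
from h import *
go((612.8,-134.7,60),tool('down',.25))"
```

```text
t 12.7 pos [ 611.9 -130.9  200.7] F [-0.3  0.3  0.2] op 0.452
dp [-0.042, 0.079, 3.516] rot [0.05, -0.102, 0.186]
```

>>> {"fn": "play_rows", "kwargs": {"dp": [[-0.04, 0.08, 0.8], [-0.04, 0.08, 1.8], [-0.04, 0.08, 2.8], [-0.04, 0.08, 3.5], [-0.04, 0.08, 3.5]], "rot": [[0.05, -0.1, 0.19], [0.05, -0.1, 0.19], [0.05, -0.1, 0.19], [0.05, -0.1, 0.19], [0.05, -0.1, 0.19]]}}

```text
clock: 13.12
eef_pos: [608.6, -134.2, 56.0]
tcp_rot: [-3.138, 0.007, 0.249]
contact_force: [-2.0, 0.6, 0.0]
opening: 0.45
grasp_force: 0.0
```

>>> {"fn": "play_rows", "kwargs": {"dp": [[0, 0, 0], [0, 0, 0]], "rot": [[0, 0, 0], [0, 0, 0]]}}

```text
clock: 13.28
eef_pos: [614.3, -135.8, 63.7]
tcp_rot: [3.14, -0.003, 0.246]
contact_force: [0.1, -0.5, 0.8]
opening: 0.452
grasp_force: 0.0
```

```bash
python3 -c "
from h import *
go((612.8,-134.7,11),tool('down',.25))"
```

```text
t 13.28 pos [ 614.3 -135.8   63.7] F [ 0.1 -0.5  0.8] op 0.452
dp [-0.033, -0.037, 1.318] rot [0.013, -0.03, -0.034]
```

>>> {"fn": "play_rows", "kwargs": {"dp": [[-0.03, -0.03, 0.4], [-0.03, -0.03, 0.8], [-0.03, -0.03, 1.2], [-0.03, -0.03, 1.3], [-0.03, -0.03, 1.3]], "rot": [[0, 0, 0], [0, 0, 0], [0, 0, 0], [0, 0, 0], [0, 0, 0]]}}

```text
clock: 13.7
eef_pos: [612.5, -135.1, 11.3]
tcp_rot: [3.141, -0.002, 0.245]
contact_force: [-0.9, -0.5, -0.8]
opening: 0.449
grasp_force: 0.0
```

>>> {"fn": "play_rows", "kwargs": {"dp": [[0, 0, 0], [0, 0, 0], [0, 0, 0], [0, 0, 0], [0, 0, 0]], "rot": [[0, 0, 0], [0, 0, 0], [0, 0, 0], [0, 0, 0], [0, 0, 0]], "fingers": 0, "grip_force": 60}}

```text
clock: 14.12
eef_pos: [613.4, -135.4, 12.4]
tcp_rot: [3.14, -0.004, 0.245]
contact_force: [-0.5, 1.0, 6.4]
opening: 0.19
grasp_force: 59.2
```

```bash
python3 - <<'E'
from h import *
go((612.8,-134.7,180),tool('down',.25))
from rig import optics
# bar corners still visible? bright pixels near the gauge
f=optics.grab_frame("top"); g=(f["color"].min(2)>150).astype(np.uint8); k=np.zeros_like(g);k[180:235,330:390]=1
for c in cv2.findContours(g*k,0,2)[0]:
    if cv2.contourArea(c)>5: print(cv2.boundingRect(c),cv2.approxPolyDP(c,2,True)[:,0].tolist())
E
```

```text
t 14.12 pos [ 613.4 -135.4   12.4] F [-0.5  1.   6.4] op 0.19
dp [0.007, -0.012, -4.191] rot [0.017, -0.038, -0.052]
```

>>> {"fn": "play_rows", "kwargs": {"dp": [[0, 0, -0.7], [0, 0, -1.6], [0, 0, -2.6], [0, 0, -3.5], [0, 0, -4.2]], "rot": [[0, 0, 0], [0, 0, 0], [0, 0, 0], [0, 0, 0], [0, 0, 0]]}}

```text
clock: 14.58
eef_pos: [612.8, -135.3, 182.9]
tcp_rot: [3.139, -0.005, 0.245]
contact_force: [0.6, -0.0, -0.9]
opening: 0.189
grasp_force: 58.9
```

>>> {"fn": "play_rows", "kwargs": {"dp": [[0, 0, 0], [0, 0, 0]], "rot": [[0, 0, 0], [0, 0, 0]]}}

```text
clock: 14.75
eef_pos: [613.2, -135.4, 181.4]
tcp_rot: [3.139, -0.006, 0.244]
contact_force: [-0.2, -0.0, -1.2]
opening: 0.19
grasp_force: 58.9
```

```bash
python3 -c "
from h import *
print(foam((-27.6,-42,72)))
go(foam((-27.6,-42,72)),tool('g'))"
```

```text
[480.82197848 109.46580825 119.70382907]
t 14.75 pos [ 613.2 -135.4  181.4] F [-0.2 -0.  -1.2] op 0.19
dp [-1.738, -6.746, 1.511] rot [0.213, 4.939, -0.678]
```

>>> {"fn": "play_rows", "kwargs": {"dp": [[-0.2, -0.9, 0], [-0.4, -1.8, 0], [-0.7, -2.7, 0], [-0.9, -3.5, 0.1], [-1.1, -4.3, 0.2]], "rot": [[0, 0.7, -0.1], [0, 1.4, -0.2], [0.1, 2.2, -0.3], [0.1, 3, -0.4], [0.1, 3.8, -0.5]]}}

```text
clock: 15.17
eef_pos: [525.5, 21.9, 169.3]
tcp_rot: [3.141, -0.402, 0.297]
contact_force: [-0.0, 1.6, -1.7]
opening: 0.189
grasp_force: 59.0
```

>>> {"fn": "play_rows", "kwargs": {"dp": [[-0.3, -0.8, 0.2], [-0.4, -1.6, 0.2], [-0.4, -2.3, 0.2], [-0.4, -2.4, 0.2], [-0.4, -2.4, 0.2]], "rot": [[0, 0.7, -0.1], [0, 1.1, -0.2], [0.1, 1.1, -0.2], [0.1, 1.1, -0.2], [0.1, 1.1, -0.2]]}}

```text
clock: 15.58
eef_pos: [486.2, 110.8, 155.2]
tcp_rot: [3.141, -0.512, 0.324]
contact_force: [-0.7, -0.1, -0.3]
opening: 0.192
grasp_force: 59.0
```

```bash
python3 -c "
from h import *
go(foam((-27.6,-42,26)),tool('g'))"
```

```text
t 15.58 pos [486.2 110.8 155.2] F [-0.7 -0.1 -0.3] op 0.192
dp [-0.542, -0.009, 1.857] rot [-0.025, 0.11, 0.049]
```

>>> {"fn": "play_rows", "kwargs": {"dp": [[-0.3, 0, 0.4], [-0.54, 0, 0.9], [-0.54, 0, 1.4], [-0.54, 0, 1.85], [-0.54, 0, 1.85]], "rot": [[-0.02, 0.11, 0.05], [-0.02, 0.11, 0.05], [-0.02, 0.11, 0.05], [-0.02, 0.11, 0.05], [-0.02, 0.11, 0.05]]}}

```text
clock: 16.0
eef_pos: [497.2, 117.5, 103.3]
tcp_rot: [-3.125, -0.534, 0.315]
contact_force: [1.3, 0.2, -0.5]
opening: 0.187
grasp_force: 59.1
```

>>> {"fn": "play_rows", "kwargs": {"dp": [[0, 0, 0], [0, 0, 0]], "rot": [[0, 0, 0], [0, 0, 0]]}}

```text
clock: 16.17
eef_pos: [497.0, 117.7, 103.6]
tcp_rot: [-3.124, -0.534, 0.314]
contact_force: [0.0, 0.1, -0.2]
opening: 0.189
grasp_force: 59.1
```

```bash
python3 - <<'E'
from h import *
from rig import telemetry,optics
go(foam((-27.6,-42,12)),tool('g'))
s=telemetry.sense(); Rc=Ro.from_euler('xyz',s["tcp_rot"]).as_matrix(); F=np.c_[Rc[:,0],-Rc[:,1],-Rc[:,2]]
org=s["eef_pos"]-F@[-25.6,0,12]
print("gauge origin in corrected foam frame",(foamR(FY).T@(org-FO)).round(1))
f=optics.grab_frame("top");f["t"]=np.array(f["t"]);g=f["color"].mean(2).astype(np.float32)
for nm,q in dict(c=(0,0,22),pp=(9,40,22),pm=(9,-40,22),mm=(-9,-40,22),mp=(-9,40,22)).items(): print(nm,proj(f,org+F@q).round(1).tolist())
def prof(a,b,n=25):
    q=proj(f,np.array([org+F@(np.array(a)+(np.array(b)-a)*t) for t in np.linspace(0,1,n)])).astype(np.float32)
    return cv2.remap(g,q[:,0].copy()[None],q[:,1].copy()[None],1)[0].round().astype(int).tolist()
print("x profile -24..+24 step2 at top height")
for y in(-33,-24,24,33): print(y,prof((-24.,y,22),(24,y,22)))
print("y ends: -52..-28 ; 28..52 step 1")
for x in(-3,3): print(prof((x,-52.,22),(x,-28,22)),prof((x,28.,22),(x,52,22)))
cv2.imwrite("pics/t6f.png",f["color"][:,:,::-1])
E
```

```text
t 16.17 pos [497.  117.7 103.6] F [ 0.   0.1 -0.2] op 0.189
dp [-0.196, 0.084, 0.925] rot [-0.146, -0.096, -0.034]
gauge origin in corrected foam frame [  5.6 -39.2  37.4]
c [[217.9, 265.1]]
pp [[193.3, 268.4]]
pm [[238.7, 252.8]]
mm [[242.3, 261.8]]
mp [[197.3, 277.3]]
x profile -24..+24 step2 at top height
-33 [49, 49, 50, 50, 49, 49, 50, 60, 82, 102, 106, 89, 70, 65, 81, 107, 119, 109, 93, 82, 77, 68, 47, 27, 23]
-24 [45, 44, 45, 46, 46, 48, 48, 53, 73, 99, 115, 117, 114, 115, 118, 122, 120, 109, 92, 81, 77, 67, 45, 27, 22]
24 [57, 66, 69, 73, 74, 72, 73, 75, 92, 109, 113, 109, 106, 111, 118, 123, 120, 107, 87, 81, 77, 65, 49, 43, 42]
33 [77, 76, 76, 76, 76, 75, 75, 79, 96, 110, 105, 92, 82, 83, 100, 119, 120, 104, 86, 80, 80, 79, 76, 76, 75]
y ends: -52..-28 ; 28..52 step 1
[73, 74, 75, 74, 73, 72, 70, 69, 70, 72, 77, 86, 99, 109, 117, 118, 116, 111, 105, 99, 93, 87, 86, 87, 96] [74, 69, 73, 80, 90, 99, 109, 116, 118, 116, 110, 97, 84, 75, 68, 70, 71, 69, 70, 71, 71, 71, 74, 73, 70]
[60, 55, 53, 52, 52, 51, 51, 51, 51, 55, 63, 78, 94, 109, 116, 116, 112, 105, 88, 70, 62, 57, 58, 62, 73] [68, 63, 63, 68, 75, 88, 107, 117, 125, 122, 117, 105, 91, 78, 75, 74, 73, 72, 72, 73, 75, 73, 71, 69, 67]
```

```bash
python3 -c "
from rig import telemetry
s=telemetry.sense();print(s['qpos'].round(3),s['qvel'].round(3),s['tcp_rot'])"
```

```text
[0.169 0.22  2.359 1.209 0.097 0.237] [ 0.004 -0.015 -0.001 -0.009 -0.    -0.   ] [-3.12478829 -0.53431461  0.31493955]
```

>>> {"fn": "play_rows", "kwargs": {"dp": [[0, 0, 0.1], [0, 0, 0.2]], "rot": [[0, 0, 0], [0, 0, 0]]}}

```text
clock: 16.38
eef_pos: [501.3, 119.4, 98.0]
tcp_rot: [-3.126, -0.536, 0.316]
contact_force: [-0.1, 0.7, -0.6]
opening: 0.189
grasp_force: 59.0
```

```bash
python3 -c "
from rig import telemetry
s=telemetry.sense();print(s['qpos'].round(3),s['qvel'].round(3),s['tcp_rot'])
from h import *
go(foam((-27.6,-42,26)),tool('g'))"
```

```text
[0.171 0.241 2.356 1.404 0.091 0.043] [ 0.015  0.138 -0.026  1.195 -0.028 -1.187] [-3.12561711 -0.53615852  0.31647266]
t 16.38 pos [501.3 119.4  98. ] F [-0.1  0.7 -0.6] op 0.189
dp [-0.221, 0.083, 0.394] rot [-0.145, -0.12, -0.012]
```

>>> {"fn": "play_rows", "kwargs": {"dp": [[-0.2, 0.06, 0.2], [-0.2, 0.06, 0.3], [-0.2, 0.06, 0.3], [-0.2, 0.06, 0.3], [-0.2, 0.06, 0.3]], "rot": [[-0.14, -0.12, 0], [-0.14, -0.12, 0], [-0.14, -0.12, 0], [-0.14, -0.12, 0], [-0.14, -0.12, 0]]}}

```text
clock: 16.8
eef_pos: [501.2, 117.4, 83.6]
tcp_rot: [-3.14, -0.524, 0.316]
contact_force: [-0.5, -0.1, -1.4]
opening: 0.188
grasp_force: 59.0
```

```bash
python3 -c "
from rig import telemetry
s=telemetry.sense();print(s['qpos'].round(3),s['qvel'].round(3))
from h import *
go(foam((-27.6,-41.2,26)),tool('g'))"
```

```text
[ 0.181  0.276  2.357  1.723  0.07  -0.27 ] [ 0.    -0.004 -0.001  0.027  0.    -0.03 ]
t 16.8 pos [501.2 117.4  83.6] F [-0.5 -0.1 -1.4] op 0.188
dp [-0.022, 0.01, 0.095] rot [-0.011, 0.0, -0.015]
```

>>> {"fn": "play_rows", "kwargs": {"dp": [[-0.02, 0.01, 0.1], [-0.02, 0.01, 0.2], [-0.02, 0.01, 0.3], [-0.02, 0.01, 0.36], [-0.02, 0.01, 0.36]], "rot": [[0, 0, 0], [0, 0, 0], [0, 0, 0], [0, 0, 0], [0, 0, 0]]}}

```text
clock: 17.22
eef_pos: [507.6, 119.2, 70.4]
tcp_rot: [-3.139, -0.523, 0.316]
contact_force: [0.4, -0.2, 0.4]
opening: 0.189
grasp_force: 59.0
```

>>> {"fn": "play_rows", "kwargs": {"dp": [[0, 0, 0], [0, 0, 0]], "rot": [[0, 0, 0], [0, 0, 0]]}}

```text
clock: 17.38
eef_pos: [507.4, 119.1, 70.6]
tcp_rot: [-3.139, -0.523, 0.316]
contact_force: [0.3, 0.9, -1.0]
opening: 0.189
grasp_force: 59.0
```

```bash
cat > mg.py <<'E'
from h import *
from rig import telemetry,optics
def meas():
    go(foam((-27.6,-41.2,12)),tool('g'))
    s=telemetry.sense(); Rc=Ro.from_euler('xyz',s["tcp_rot"]).as_matrix(); F=np.c_[Rc[:,0],-Rc[:,1],-Rc[:,2]]
    org=s["eef_pos"]-F@[-25.6,0,12]
    print("origin in foam",(foamR(FY).T@(org-FO)).round(1),s["qpos"].round(2))
    f=optics.grab_frame("top");f["t"]=np.array(f["t"]);g=f["color"].mean(2).astype(np.float32)
    def prof(a,b,n=25):
        q=proj(f,np.array([org+F@(np.array(a)+(np.array(b)-a)*t) for t in np.linspace(0,1,n)])).astype(np.float32)
        return cv2.remap(g,q[:,0].copy()[None],q[:,1].copy()[None],1)[0].round().astype(int).tolist()
    for y in(-33,-24,24,33): print(y,prof((-24.,y,22),(24,y,22)))
    for x in(-3,3): print(prof((x,-52.,22),(x,-28,22)),prof((x,28.,22),(x,52,22)))
meas()
E
python3 mg.py
```

```text
t 17.38 pos [507.4 119.1  70.6] F [ 0.3  0.9 -1. ] op 0.189
dp [0.002, 0.002, 0.083] rot [-0.011, 0.002, -0.016]
origin in foam [ -2.1 -41.1   3.3] [ 0.18  0.32  2.35  2.15  0.08 -0.69]
-33 [59, 66, 69, 72, 74, 74, 73, 74, 85, 102, 102, 78, 58, 56, 80, 104, 117, 107, 89, 79, 79, 65, 43, 31, 50]
-24 [47, 45, 45, 46, 49, 59, 66, 70, 84, 104, 115, 117, 115, 115, 116, 120, 119, 106, 91, 80, 76, 64, 45, 37, 50]
24 [39, 48, 60, 69, 69, 67, 73, 80, 95, 111, 119, 116, 111, 111, 116, 120, 117, 103, 88, 80, 76, 60, 38, 37, 53]
33 [67, 70, 69, 68, 71, 72, 73, 77, 92, 108, 106, 90, 81, 90, 106, 121, 120, 104, 87, 80, 76, 59, 46, 42, 54]
[76, 76, 76, 75, 74, 71, 67, 63, 62, 64, 69, 78, 92, 105, 112, 116, 112, 109, 98, 91, 84, 82, 85, 90, 96] [81, 75, 74, 78, 87, 97, 107, 115, 119, 119, 110, 99, 86, 79, 76, 75, 74, 73, 72, 73, 73, 72, 72, 70, 70]
[73, 73, 72, 73, 73, 70, 66, 60, 56, 55, 65, 79, 93, 107, 113, 113, 105, 94, 80, 68, 61, 56, 53, 62, 73] [71, 65, 65, 72, 86, 98, 110, 118, 123, 120, 115, 103, 90, 80, 74, 73, 73, 73, 74, 74, 76, 78, 76, 75, 76]
```

>>> {"fn": "play_rows", "kwargs": {"dp": [[0, 0, 0.05], [0, 0, 0.1], [0, 0, 0.15], [0, 0, 0.15]], "rot": [[0, 0, 0], [0, 0, 0], [0, 0, 0], [0, 0, 0]]}}

```text
clock: 17.77
eef_pos: [510.3, 120.1, 65.1]
tcp_rot: [-3.139, -0.523, 0.316]
contact_force: [-0.8, 0.5, -0.9]
opening: 0.187
grasp_force: 59.1
```

```bash
python3 -c "
from h import *
go(foam((-27.6,-41.2,3)),tool('g'))"
```

```text
t 17.77 pos [510.3 120.1  65.1] F [-0.8  0.5 -0.9] op 0.187
dp [0.004, 0.003, 0.151] rot [-0.011, 0.004, -0.019]
```

It has gone into the cutout freely. Pressing on.

>>> {"fn": "play_rows", "kwargs": {"dp": [[0, 0, 0.04], [0, 0, 0.08], [0, 0, 0.08]], "rot": [[0, 0, 0], [0, 0, 0], [0, 0, 0]]}}

```text
clock: 18.02
eef_pos: [511.8, 120.7, 62.5]
tcp_rot: [-3.139, -0.523, 0.316]
contact_force: [0.2, 1.1, -0.4]
opening: 0.19
grasp_force: 59.2
```

>>> {"fn": "play_rows", "kwargs": {"dp": [[0, 0, 0.03], [0, 0, 0.05], [0, 0, 0.05]], "rot": [[0, 0, 0], [0, 0, 0], [0, 0, 0]]}}

```text
clock: 18.27
eef_pos: [512.8, 121.0, 60.6]
tcp_rot: [-3.139, -0.523, 0.316]
contact_force: [-3.0, 0.4, 3.2]
opening: 0.184
grasp_force: 59.5
```

```bash
python3 -c "
from h import *
go(foam((-27.6,-41.2,3)),tool('g'))"
```

```text
t 18.27 pos [512.8 121.   60.6] F [-3.   0.4  3.2] op 0.184
dp [0.003, 0.005, 0.022] rot [-0.012, 0.003, -0.018]
```

>>> {"fn": "play_rows", "kwargs": {"dp": [[0, 0, 0.02], [0, 0, 0.04], [0, 0, 0.04]], "rot": [[0, 0, 0], [0, 0, 0], [0, 0, 0]]}}

```text
clock: 18.52
eef_pos: [513.0, 121.1, 60.3]
tcp_rot: [-3.139, -0.525, 0.316]
contact_force: [-18.8, -4.6, 32.4]
opening: 0.187
grasp_force: 63.8
```

```bash
python3 -c "
from h import *
go(foam((-27.6,-41.2,3)),tool('g'))"
```

```text
t 18.52 pos [513.  121.1  60.3] F [-18.8  -4.6  32.4] op 0.187
dp [0.003, 0.004, 0.011] rot [-0.01, -0.01, -0.019]
```

That is a firm stop, with the tips still clear of the face. I'll release, then press-check the crossbar.

>>> {"fn": "play_rows", "kwargs": {"dp": [[0, 0, -0.03], [0, 0, -0.03]], "rot": [[0, 0, 0], [0, 0, 0]]}}

```text
clock: 18.68
eef_pos: [512.9, 121.0, 60.5]
tcp_rot: [-3.139, -0.523, 0.316]
contact_force: [-3.0, 0.1, 4.6]
opening: 0.189
grasp_force: 59.8
```

>>> {"fn": "play_rows", "kwargs": {"dp": [[0, 0, 0], [0, 0, 0], [0, 0, 0], [0, 0, -0.3], [0, 0, -0.7]], "rot": [[0, 0, 0], [0, 0, 0], [0, 0, 0], [0, 0, 0], [0, 0, 0]], "fingers": 0.4}}

```text
clock: 19.1
eef_pos: [504.6, 119.2, 74.2]
tcp_rot: [-3.136, -0.522, 0.314]
contact_force: [-1.4, 0.6, -0.4]
opening: 0.399
grasp_force: 0.0
```

>>> {"fn": "play_rows", "kwargs": {"dp": [[0, 0, -0.3], [0, 0, -0.3], [0, 0, -0.3], [0, 0, -0.3]], "rot": [[0, 0, 0], [0, 0, 0], [0, 0, 0], [0, 0, 0]], "fingers": 0}}

```text
clock: 19.43
eef_pos: [499.3, 117.5, 84.9]
tcp_rot: [-3.137, -0.523, 0.316]
contact_force: [1.2, -0.0, -0.2]
opening: 0.002
grasp_force: 0.0
```

```bash
python3 -c "
from h import *
go(foam((-2,-41.2,20)),tool('g'))"
```

```text
t 19.43 pos [499.3 117.5  84.9] F [ 1.2 -0.  -0.2] op 0.002
dp [0.64, 0.027, 0.296] rot [-0.04, 0.005, -0.014]
```

>>> {"fn": "play_rows", "kwargs": {"dp": [[0.2, 0.03, 0], [0.4, 0.03, 0], [0.64, 0.03, 0], [0.64, 0.03, 0.2], [0.64, 0.03, 0.3]], "rot": [[0, 0, 0], [0, 0, 0], [0, 0, 0], [0, 0, 0], [0, 0, 0]]}}

```text
clock: 19.85
eef_pos: [528.3, 125.6, 87.3]
tcp_rot: [-3.137, -0.524, 0.317]
contact_force: [0.0, -0.1, 0.4]
opening: 0.001
grasp_force: 0.0
```

>>> {"fn": "play_rows", "kwargs": {"dp": [[0, 0, 0.02], [0, 0, 0.06], [0, 0, 0.1], [0, 0, 0.1]], "rot": [[0, 0, 0], [0, 0, 0], [0, 0, 0], [0, 0, 0]]}}

```text
clock: 20.18
eef_pos: [528.0, 125.8, 82.9]
tcp_rot: [-3.135, -0.521, 0.315]
contact_force: [0.0, 0.7, -0.2]
opening: -0.002
grasp_force: 0.0
```

```bash
python3 -c "
from h import *
go(foam((-2,-41.2,13)),tool('g'))"
```

```text
t 20.18 pos [528.  125.8  82.9] F [ 0.   0.7 -0.2] op -0.002
dp [0.021, 0.0, 0.054] rot [-0.043, 0.02, -0.028]
```

>>> {"fn": "play_rows", "kwargs": {"dp": [[0, 0, 0.02], [0, 0, 0.04], [0, 0, 0.06], [0, 0, 0.06]], "rot": [[0, 0, 0], [0, 0, 0], [0, 0, 0], [0, 0, 0]]}}

```text
clock: 20.52
eef_pos: [529.1, 126.2, 81.6]
tcp_rot: [-3.136, -0.523, 0.315]
contact_force: [-1.0, -0.7, 1.1]
opening: 0.002
grasp_force: 0.3
```

```bash
python3 -c "
from h import *
go(foam((-2,-41.2,13)),tool('g'))"
```

```text
t 20.52 pos [529.1 126.2  81.6] F [-1.  -0.7  1.1] op 0.002
dp [0.01, -0.001, 0.011] rot [-0.041, 0.01, -0.021]
```

>>> {"fn": "play_rows", "kwargs": {"dp": [[0, 0, 0.02], [0, 0, 0.03], [0, 0, 0.03]], "rot": [[0, 0, 0], [0, 0, 0], [0, 0, 0]]}}

```text
clock: 20.77
eef_pos: [529.2, 126.2, 81.4]
tcp_rot: [-3.136, -0.524, 0.316]
contact_force: [-15.2, -5.7, 23.6]
opening: -0.001
grasp_force: 14.3
```

```bash
python3 -c "
from h import *
go(foam((-2,-41.2,13)),tool('g'))"
```

```text
t 20.77 pos [529.2 126.2  81.4] F [-15.2  -5.7  23.6] op -0.001
dp [0.011, -0.0, 0.006] rot [-0.04, -0.0, -0.02]
```

The crossbar is firm at 13.2, home height. Retracting for a final check.

>>> {"fn": "play_rows", "kwargs": {"dp": [[0, 0, -0.5], [0, 0, -1.3], [-0.3, 0.5, -2], [-1, 1.2, -2.8], [-1.8, 2, -3.5]], "rot": [[0, 0, 0], [0, 0, 0], [0, 0, 0], [0, 0, 0], [0, 0, 0]]}}

```text
clock: 21.18
eef_pos: [471.0, 63.9, 142.5]
tcp_rot: [-3.137, -0.522, 0.315]
contact_force: [0.3, -2.0, 0.7]
opening: -0.0
grasp_force: 0.0
```

>>> {"fn": "play_rows", "kwargs": {"dp": [[-1, 1, 0], [-1.8, 2, 0], [-1.8, 2.5, 0], [-1.8, 2.5, 0], [-1.8, 2.5, 0]], "rot": [[0, 0, 0], [0, 0, 0], [0, 0, 0], [0, 0, 0], [0, 0, 0]]}}

```text
clock: 21.6
eef_pos: [442.8, -52.0, 105.4]
tcp_rot: [-3.138, -0.524, 0.316]
contact_force: [1.0, -1.0, 0.5]
opening: -0.002
grasp_force: 0.0
```

```bash
python3 - <<'E'
from m import *
f=chk()
g=f["color"].mean(2).astype(np.float32); F=foamR(FY); o=foam((-2,-41.2,-9))
def prof(a,b,n=25):
    q=proj(f,np.array([o+F@(np.array(a)+(np.array(b)-a)*t) for t in np.linspace(0,1,n)])).astype(np.float32)
    return cv2.remap(g,q[:,0].copy()[None],q[:,1].copy()[None],1)[0].round().astype(int).tolist()
for y in(-33,33,-24,24): print(y,prof((-24.,y,22),(24,y,22)))
for x in(-3,3): print(prof((x,-52.,22),(x,-28,22)),prof((x,28.,22),(x,52,22)))
# bystanders: change vs. first image
d=np.abs(f["color"][:,:,::-1].astype(int)-cv2.imread("pics/top0.png")).max(2)
for nm,(x,y) in dict(chuck=(393,244),box=(377,131),carton=(257,163)).items(): print(nm,d[y-12:y+12,x-14:x+14].max())
from rig import telemetry; s=telemetry.sense(); print(s["eef_pos"],s["qvel"].round(3))
E
```

```text
red [[146.8000030517578, 249.39999389648438], [185.8000030517578, 236.39999389648438], [188.89999389648438, 245.6999969482422], [149.89999389648438, 258.70001220703125]]
jl [[186.5, 237.1]]
jr [[190.4, 245.9]]
el [[147.7, 250.2]]
er [[152.0, 258.9]]
tip [[229.0, 227.8]]
195 239.8 234 [72, 56, 48, 79, 103, 93, 63, 60, 65, 66, 73]
206 236.1 231 [55, 46, 71, 96, 93, 70, 60, 68, 74, 73, 79]
217 232.4 227 [60, 45, 62, 89, 99, 75, 58, 67, 76, 75, 76]
225 229.7 224 [69, 54, 54, 82, 97, 85, 64, 62, 74, 73, 77]
-33 [75, 77, 78, 76, 78, 79, 80, 85, 95, 107, 100, 78, 60, 76, 93, 116, 118, 103, 87, 80, 76, 71, 71, 73, 76]
33 [73, 72, 73, 74, 74, 75, 76, 86, 101, 111, 106, 88, 79, 88, 108, 123, 120, 100, 85, 79, 69, 63, 70, 75, 74]
-24 [77, 77, 77, 73, 71, 71, 73, 78, 94, 112, 118, 116, 115, 117, 121, 123, 119, 106, 87, 82, 78, 69, 69, 78, 79]
24 [77, 77, 79, 78, 76, 72, 79, 82, 102, 114, 115, 113, 112, 116, 123, 125, 118, 102, 86, 78, 71, 67, 68, 74, 76]
[74, 75, 75, 76, 75, 75, 74, 73, 72, 72, 74, 79, 93, 105, 113, 116, 114, 107, 98, 90, 82, 77, 71, 77, 84] [66, 64, 64, 72, 83, 96, 108, 117, 121, 122, 115, 106, 95, 84, 79, 75, 74, 74, 74, 75, 76, 76, 75, 76, 78]
[77, 77, 76, 75, 75, 75, 72, 68, 61, 56, 61, 72, 91, 104, 115, 118, 116, 107, 96, 85, 75, 68, 64, 71, 79] [86, 78, 76, 78, 88, 99, 112, 123, 124, 123, 119, 110, 97, 87, 79, 77, 77, 75, 73, 74, 75, 75, 75, 75, 76]
chuck 9
box 9
carton 8
[442.51734343 -54.5851435  104.63642899] [ 0.088 -0.026 -0.    -0.099 -0.033  0.266]
```

```bash
python3 -c "
from rig import r
print(r.sign_off())"
```

```text
the job is handed in; nothing more can be done
None
```

The hex driver (the larger one) and then the T gauge were each pressed to a firm stop in their cutouts and released. The last top image shows the loose chuck and carton unmoved, and I handed the job in at about 22 s of the 51 s limit; sign-off returned no verdict.

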